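Change the coupon carrier in a bench thickness gauge

ROBOT

A 6-joint arm with a two-finger parallel gripper is mounted at the origin on a cart in front of the work surface, level with it; the furniture and walls round the work are solid. World frame = base frame: x ahead of the robot, y to its left, z up, the work surface at z = 0. Lengths are in m, angles in rad, forces in N, time in s.
With the tool pointing down it reaches from about 0.275 to 0.75 m from the base axis. Payload 10.2 kg.
Tool frame: the origin (TCP) lies at the centre of the arm's flange, where the gripper is bolted on; the fingertips stand 173 mm ahead of it and the grasp point (between the pads) lies 155 mm ahead of it (tip_reach is the distance from the TCP to the fingertips, in m); z points along the fingers, y is the line along which they close (so a half turn about z gives the same grasp; the last joint's range is limited). The gripper opens to 85 mm and grips with 20 to 120 N. Pads are 22 mm wide; open, the fingers measure 114 mm over their backs; the gripper's body (76 mm by 85 mm) begins 54 mm behind the grasp point. The pads swing forward as they close: fully open they stand 13 mm farther back than shut.
Start: joints at [-1.509, 0.313, 1.498, -0, 1.331, -0.223], TCP at [0.147, -0.504, 0.405] pointing down, gripper open.
Joint ranges: [-2.94, 2.94], [-0.97, 2.17], [0.19, 2.56], [-1.23, 4.37], [0.02, 3.11], [-2.88, 2.88]. Speed limits (rad/s): [2.39, 2.39, 3.01, 3.14, 3.14, 3.14].

INTERFACE

Orientations are given as [roll, pitch, yaw] about the fixed x, y, z axes, in that order (R = Rz(yaw) Ry(pitch) Rx(roll)).
In Python, from bench import * gives the robot as it stands.
- The arm moves only by the tool apply_moves, never from a script. Its argument "rows" is a list that holds one entry, the list of rows, each a list of 7 numbers: the shift along the world's x, y, z in m, then the turn, a rotation vector about the world's x, y, z in rad, then the finger opening in m, from 0 to 0.0854. A call has 1 to 20 rows; each row shifts and turns the commanded pose from where the row before left it; what a row does not reach is not made up. A row lasts 1/10 s, in which the tool goes at most 50 mm and 8.59 degrees, less where a joint would pass 70% of its speed; a pose out of reach is approached as far as the arm can. A call with a gripper value outside its range is refused whole. The fingers move at their own pace and stop on an object; "force" is the grip in N (left out, the last holds). Time passes only in rows, so rows that do not move let the fingers close. It gives the time, the measured TCP pose, the force, the opening and the grip force at its end, in the units of the state.
- sense(): the state, without advancing time (a new reading comes with each control period).
- capture(name): name is "side" or "top"; returns a dict with "img" (400x640x3 uint8, red, green, blue), "z_map" (400x640 float32, m along the optical axis (not along the pixel's ray), 0 where there is no reading), "intrinsics" (3x3 intrinsics, pixels), "distortion" ([k1, k2, p1, p2, k3] as OpenCV has them; the pictures are not rectified), "view" (4x4, takes a point from world to camera coordinates). Camera axes: x right, y up, looking along -z (the intrinsics and any distortion apply to the point x, -y, -z); pixel columns grow to the right and rows downward; lengths in m; the calibration is good to about 2 mm. A picture is of the moment at which its call begins.
- hand_in(): hands the job in; it is judged then, once.
The state is a dict: "time_s": time; "joints": joint angles; "qvel": joint speeds; "effort": joint torques, N m; "eef_pos": TCP position; "eef_rot": TCP orientation; "contact_force": force on the tool from outside, world axes, zero at the start; "moment": the same for the moment, N m; "finger_gap": finger opening in m; "grasp_force": force on a finger pad.
Only numpy, scipy, OpenCV 4.12 (cv2) and the standard library are available. Lean on these libraries where they do the work, as an engineer would, in place of code of your own. Each camera call takes 0.05 s, during which the arm holds its last target. There are 200 camera calls.

TASK

Raise the lift lever of the thickness gauge all the way, draw the measured carrier out from under the foot and lay it flat in the steel tray. Then slide the waiting carrier with the round coupon in between the guide rails, home to the back stop, and lower the lever all the way so that the foot rests on the coupon. Leave the other carrier with a square coupon and everything else on the table undisturbed.

Things in the scene. Friction and masses are not known exactly. Their poses are not given: they have to be found in the camera images.
- gauge: Grey bench thickness gauge, fixed: base 150 x 90 x 16 mm (x -70 to +80 mm), column at the back, overhanging head 48 mm wide (z 75 to 121 mm, front face at x = -35 mm) with a round dial 58 mm across above it (to z = 179 mm, front at x = -34 mm). Origin on the table below the foot's axis; x points from the open front to the column, y to the left, z up.
- seat (a point): Point on the base's top (16 mm above the table) on the foot's axis; axes as the gauge. A seated carrier has its origin here and its x along the gauge's x. Two guide rails, 5 mm high, 48 mm apart inside, flared at the front, run from x = -57 to +16 mm; the back stop's face is at x = 21.5 mm. Carriers go in from the front (-x).
- lift_lever (a joint): Lift lever angle: 0 = fully down (foot lowered), 1.0 rad = fully raised (foot 18 mm higher). Stops at both ends; it stays where it is left (friction 0.14 N m, about 2 N at the grip, some 3 N against the foot's spring).
- lever_grip (a point): Centre of the black paddle at the lever's end: 10 mm thick along the gauge's y, 26 mm long, 16 mm high. It moves on an arc of 72 mm radius about point lever_pivot, pointing from the pivot towards the gauge's -x: 0.5 rad below level when the lever is at 0, 0.5 rad above at 1.0. 50 mm free between the paddle and the head's side.
- lever_pivot (a point): Fixed point on the lever's pivot axis, which runs along the gauge's y; 5 mm in front of the foot's axis, 80 mm to its right, 110 mm above the table.
- foot: Round steel foot of the gauge, 12 mm across; origin at the centre of its lower face. It has 2 mm of spring travel and presses on a seated coupon with about 2.4 N when the lever is down; with the lever raised its face is about 16 mm above a seated coupon's top.
- done_carrier: The carrier that starts in the gauge: aluminium plate 85 x 40 x 6 mm with a square copper coupon 26 mm wide, 3 mm thick, on one end and an upright dark grip fin on the other (28 mm long along x, 10 mm thick along y, top 46 mm above the underside). Origin on the underside below the coupon's centre; x runs from the fin to the coupon (plate from x = -65 to +20 mm), z up. 70 g, the balance point near the fin (x = -45 mm).
- done_carrier_fin (a point): Grip point in the done carrier's fin: x = -53 mm, 34 mm above the underside. In the gauge it is 18 mm in front of the head's face: a gripper pointing straight down would strike the head, so it must lean back towards the gauge's -x.
- done_carrier_middle (a point): Middle of the done carrier's plate on its underside (x = -22.5 mm).
- next_carrier: The waiting carrier on the table to the right with a round coupon, 28 mm across and 3 mm thick; otherwise just like the done carrier. Origin on the underside below the coupon's centre; x runs from the fin to the coupon (plate from x = -65 to +20 mm), z up. 70 g, the balance point near the fin (x = -45 mm).
- next_carrier_fin (a point): Grip point in the waiting round-coupon carrier's fin: x = -53 mm, 34 mm above the underside.
- spare_carrier: The other carrier waiting on the table, with a square coupon 26 mm wide; to be left alone. Origin on the underside below the coupon's centre; x runs from the fin to the coupon (plate from x = -65 to +20 mm), z up. 70 g, the balance point near the fin (x = -45 mm).
- tray: Shallow open steel tray fixed on the table to the left, 160 (x) x 120 (y) x 16 mm, walls and floor 3 mm; origin at the centre of its underside.
- tin: Round green tin, 64 mm across, 23 mm high; bystander. Origin under its centre.
- stand_loupe: Black stand loupe, 42 mm across, 34 mm high; bystander. Origin under its centre.
- dropper: Brown dropper bottle, 52 mm across, 139 mm high; bystander. Origin under its centre.
- weight: Brass weight with a knob, 49 mm across, 49 mm high; bystander. Origin under its centre.
- vial: Glass vial with black cap, 21 mm across, 51 mm high; bystander. Origin under its centre.
- rubber_block: Eraser, 23 x 52 x 13 mm; bystander. Origin under its centre.
Mind the look-alikes: they are no part of the job. What is shaped like the done_carrier but purple is not meant.

How it is judged:
On the way, in this order (a step that is already met when the one before it is completed fails the run):
1. the lift lever is fully raised while the measured carrier is still in the gauge (value of joint lift_lever above 0.85 rad and horizontal distance between done_carrier and seat below 0.01 m), for 0.1 s.
2. the measured carrier lies flat in the tray, released (x of done_carrier_middle in the frame of tray between -0.06 and 0.06 m and y of done_carrier_middle in the frame of tray between -0.045 and 0.045 m and z of done_carrier_middle in the frame of tray below 0.008 m and angle between done_carrier's own z axis and vertical below 0.1 rad and contact force between the fingers and done_carrier below 0.1 N and linear speed of done_carrier below 0.03 m/s), for 0.1 s.
3. the round-coupon carrier is seated in the gauge under the raised foot (x of next_carrier in the frame of seat between -0.006 and 0.006 m and y of next_carrier in the frame of seat between -0.006 and 0.006 m and z of next_carrier in the frame of seat below 0.003 m and angle between next_carrier's own z axis and vertical below 0.08 rad and angle between the x axis of next_carrier and the x axis of gauge, either way round below 0.2 rad and value of joint lift_lever above 0.7 rad), for 0.1 s.
At the end, for the whole second after the job is handed in: The lever is down (below 0.1 rad) and the foot presses on the round coupon's carrier (over 0.5 N), which sits flat between the rails within 6 mm of home; the measured carrier lies flat on the tray's floor; all released and at rest (value of joint lift_lever below 0.1 rad and contact force between foot and next_carrier above 0.5 N and x of next_carrier in the frame of seat between -0.006 and 0.006 m and y of next_carrier in the frame of seat between -0.006 and 0.006 m and z of next_carrier in the frame of seat below 0.003 m and angle between next_carrier's own z axis and vertical below 0.08 rad and angle between the x axis of next_carrier and the x axis of gauge, either way round below 0.2 rad and x of done_carrier_middle in the frame of tray between -0.06 and 0.06 m and y of done_carrier_middle in the frame of tray between -0.045 and 0.045 m and z of done_carrier_middle in the frame of tray below 0.008 m and angle between done_carrier's own z axis and vertical below 0.1 rad and linear speed of each of next_carrier, done_carrier below 0.02 m/s); the robot touches nothing.
It fails at once if the spare square-coupon carrier is moved by more than 20 mm (distance of spare_carrier from where it was at the start of the episode above 0.02 m).
It fails at once if a bystander is moved by more than 20 mm (distance of any of tin, stand_loupe, dropper, weight, vial, rubber_block from where it was at the start of the episode above 0.02 m).
It fails at once if a tall bystander is knocked over (angle between any of dropper, vial's own z axis and vertical above 0.5 rad).
It also fails if it takes over 69 s, if anything falls off the work surface, if the arm or the gripper's body presses on something with over 40 N, if the wrist force passes 120 N, or if a joint passes its speed limit or range.

## Working session

There is one attempt and no reset: what is moved stays moved. The work goes in short steps, Python scripts to look and compute and a tool call to move; the robot and the scene stay as the last step left them, time stands still between calls to the robot, and variables do not carry over. Pictures are saved under pics/ and viewed, at most 13 in all, crops included, and the job is handed in when it is done.

Besides the shell and the picture viewer there is one more tool, called after "Emit:" by a JSON object that holds its "name" and its "arguments", one argument or row to a line. apply_moves: Moves the arm, as the interface text tells. Its arguments: {"type":"object","properties":{"rows":{"type":"array","items":{"type":"array","items":{"type":"array","items":{"type":"number"}}}},"force":{"type":"number"}},"required":["rows"]}

```bash
mkdir -p pics; ls; python3 - <<'E'
from bench import *
import cv2,numpy as np
for n in("side","top"):
    c=capture(n); cv2.imwrite(f"pics/{n}0.png",c["img"][:,:,::-1]); np.savez(f"{n}0.npz",**c)
    print(n,c["intrinsics"],c["distortion"],np.round(c["view"],4), np.round(-c["view"][:3,:3].T@c["view"][:3,3],3))
print(sense())
E
```

```text
pics
side [[464.08772352   0.         318.24288071]
 [  0.         464.08772352 204.43315323]
 [  0.           0.           1.        ]] [-0.10619679  0.          0.          0.          0.        ] [[ 0.848  -0.5298  0.0132 -0.5334]
 [ 0.1811  0.3131  0.9323 -0.1722]
 [-0.498  -0.7882  0.3615 -1.0805]
 [ 0.      0.      0.      1.    ]] [-0.055 -1.08   0.558]
top [[491.39574425   0.         321.6935749 ]
 [  0.         491.39574425 200.2101488 ]
 [  0.           0.           1.        ]] [-0.0451294  0.         0.         0.         0.       ] [[-0.0147 -0.9996 -0.0238 -0.034 ]
 [ 0.9943 -0.0171  0.105  -0.589 ]
 [-0.1054 -0.0221  0.9942 -1.4723]
 [ 0.      0.      0.      1.    ]] [ 0.43  -0.077  1.525]
{'time_s': 0.1, 'joints': array([-1.50941240e+00,  3.13401154e-01,  1.49835986e+00,  6.44416933e-06,
        1.33102352e+00, -2.23412059e-01]), 'qvel': array([-1.02708258e-03, -5.50846297e-04, -3.17129763e-03, -6.31801273e-05,
       -2.50163827e-03, -1.97940030e-05]), 'effort': array([ 3.39839593e-03, -4.12890458e+01, -2.60145539e+01, -1.89213661e-04,
        2.94560225e-03,  2.77411971e-05]), 'eef_pos': array([ 0.14748553, -0.50382337,  0.40418902]), 'eef_rot': array([-3.14043178e+00, -2.70173920e-04,  2.84794298e-01]), 'contact_force': array([-0.61852812,  0.28472089, -0.62801011]), 'moment': array([-0.00621264,  0.00821783,  0.04368512]), 'grasp_force': 0.0, 'finger_gap': 0.08536896767103722}
```

View pics/top0.png

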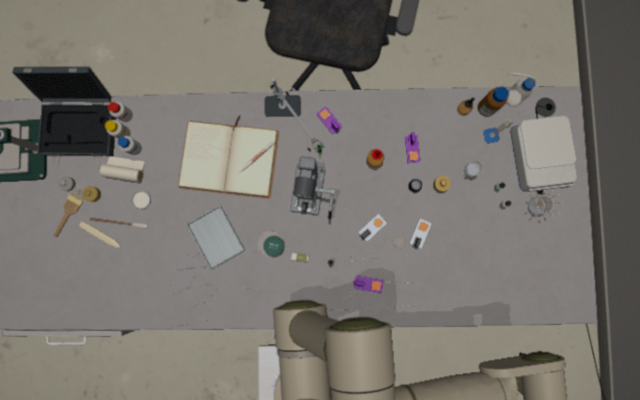

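View pics/side0.png

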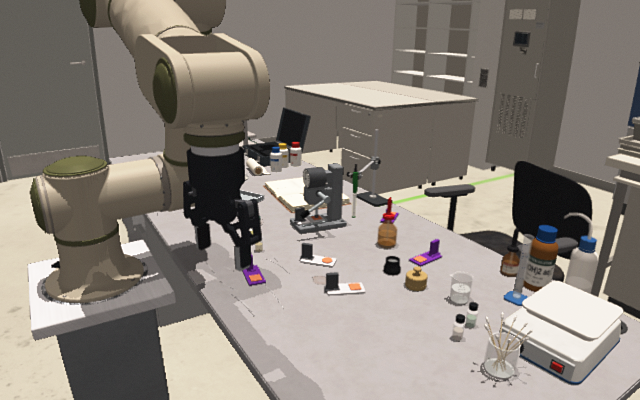

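The top view shows the gauge at (310,190) with its lever at (330,205), the steel tray at (216,238), and white carriers at (372,228) and (421,234). The purple look-alikes are at (330,120), (413,148) and (370,284). Next I'll enlarge the gauge and carriers and take depth measurements.

```bash
cat > h.py <<'E'
import numpy as np,cv2
def load(n): return dict(np.load(n))
def rays(c,uv):
    p=cv2.undistortPoints(np.array(uv,float).reshape(-1,1,2),c["intrinsics"],c["distortion"]).reshape(-1,2)
    R=c["view"][:3,:3]; d=np.c_[p[:,0],-p[:,1],-np.ones(len(p))]
    return -R.T@c["view"][:3,3], d@R     # scaled so that depth along axis =1
def onz(c,uv,z):
    o,d=rays(c,uv); return o+d*((z-o[2])/d[:,2])[:,None]
def cloud(c):
    v,u=np.nonzero(c["z_map"]>0); o,d=rays(c,np.c_[u,v]); return np.c_[u,v],o+d*c["z_map"][v,u][:,None]
def proj(c,P):
    q=(np.c_[P,np.ones(len(P))]@c["view"].T)[:,:3]*[1,-1,-1]
    return cv2.projectPoints(q,np.zeros(3),np.zeros(3),c["intrinsics"],c["distortion"])[0].reshape(-1,2)
E
python3 - <<'E'
from h import *
t=load("top0.npz");s=load("side0.npz")
a=cv2.resize(t["img"][150:260,285:445],None,fx=5,fy=5,interpolation=cv2.INTER_CUBIC)
cv2.imwrite("pics/crop1.png",a[:,:,::-1])
a=cv2.resize(s["img"][155:305,235:435],None,fx=4,fy=4,interpolation=cv2.INTER_CUBIC)
cv2.imwrite("pics/crop2.png",a[:,:,::-1])
uv,P=cloud(t)
m=(abs(P[:,0]-.4)<.3)&(abs(P[:,1]+.05)<.3)&(P[:,2]<.02)
print(np.median(P[m],0))
hsv=cv2.cvtColor(t["img"],cv2.COLOR_RGB2HSV)
# white carriers and orange coupons
for name,mask,z in(("white",(hsv[...,1]<40)&(hsv[...,2]>150),.006),("orange",(hsv[...,0]<14)&(hsv[...,1]>150)&(hsv[...,2]>120),.009)):
    n,l,st,ce=cv2.connectedComponentsWithStats(mask.astype(np.uint8))
    for i in range(1,n):
        if 15<st[i,4]<900 and 280<ce[i][0]<450 and 100<ce[i][1]<300:
            pts=np.argwhere(l==i)[:,::-1]; w=onz(t,pts,z)[:,:2]
            r=cv2.minAreaRect((w*1000).astype(np.float32))
            print(name,ce[i].round(1),st[i,4],onz(t,ce[i],z).round(4),np.round(r[0],1),np.round(r[1],1),round(r[2],1))
# tray
Z=np.zeros(t["z_map"].shape);Z[uv[:,1],uv[:,0]]=P[:,2]
print(Z[200:276:8,180:250:6].round(3))
E
```

```text
[ 0.44746253 -0.06758747 -0.00079484]
white [372.6 226.7] 245 [[ 0.506  -0.1986  0.006 ]] [ 505.1 -197.8] [40.9 85.7] 41.3
white [420.2 232.9] 224 [[ 0.4846 -0.3447  0.006 ]] [ 484.7 -345.1] [40.3 85.7] 66.3
white [293.5 256.1] 36 [[0.4194 0.0465 0.006 ]] [419.8  46.5] [15.4 18.4] 89.2
orange [375.9 154.5] 54 [[ 0.7314 -0.2147  0.009 ]] [ 731.5 -216.5] [34.4 28.6] 88.9
orange [375.5 285.3] 43 [[ 0.3274 -0.2029  0.009 ]] [ 327. -203.] [20.3 18.4] 77.9
[[-0.004 -0.003  0.001 -0.008 -0.003 -0.004 -0.002  0.001 -0.006 -0.01
  -0.    -0.011]
 [-0.003  0.004  0.003 -0.002  0.001  0.003  0.003  0.006  0.001 -0.001
   0.003 -0.003]
 [ 0.004 -0.005  0.004 -0.006  0.001  0.002 -0.006 -0.002 -0.005 -0.005
   0.    -0.003]
 [-0.     0.012  0.006  0.006  0.001  0.001  0.005  0.001  0.015  0.
  -0.004  0.008]
 [-0.001  0.001  0.002  0.003  0.008 -0.003  0.003  0.003  0.     0.002
   0.002 -0.   ]
 [-0.004 -0.001 -0.003 -0.    -0.003  0.008  0.     0.005  0.     0.003
   0.001  0.002]
 [ 0.003 -0.007 -0.006 -0.001  0.003  0.008 -0.     0.002  0.001  0.003
  -0.003  0.001]
 [-0.004 -0.001  0.001 -0.005  0.015  0.001  0.004 -0.     0.001  0.002
   0.001 -0.002]
 [ 0.003 -0.004  0.003  0.    -0.001  0.004  0.01  -0.006 -0.005 -0.003
   0.    -0.009]
 [-0.006 -0.003 -0.006  0.    -0.001  0.002 -0.006  0.001 -0.003 -0.
  -0.    -0.001]]
```

View pics/crop1.png

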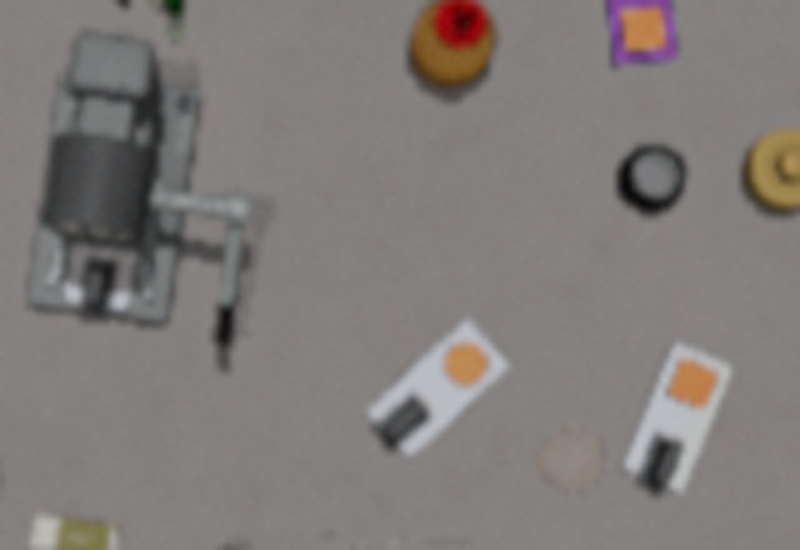

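View pics/crop2.png

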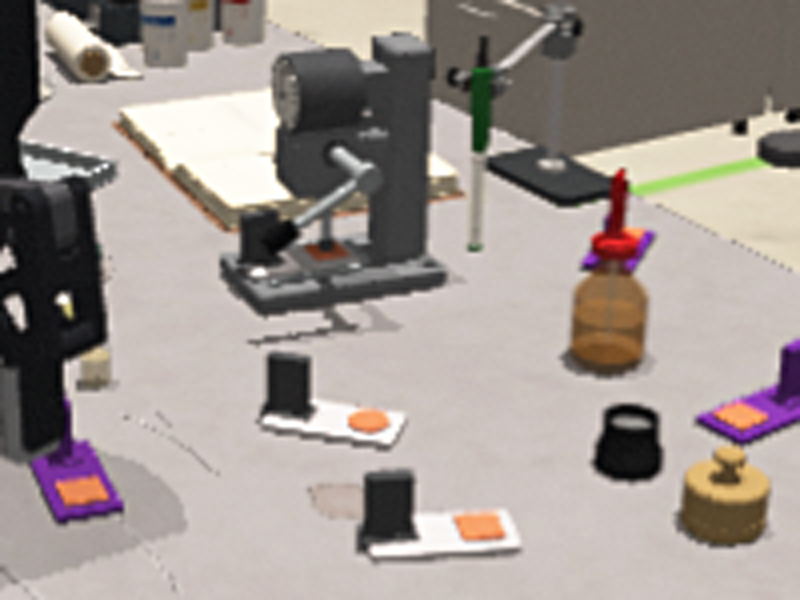

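Two candidates: top (372,227) has the round coupon, so it is next_carrier. Top (421,233) has a square coupon, so it is the spare. The side crop confirms this with an ellipse against a parallelogram. Both plates measure 85.7 x 41 mm. The gauge has the lever down at its right and the fin at its front. I'll get the gauge's corners and the tray more finely.

```bash
python3 - <<'E'
from h import *
t=load("top0.npz");s=load("side0.npz")
def crop(c,u0,v0,u1,v1,f):
    a=c["img"][v0:v1,u0:u1].astype(float); a=np.clip((a/200)**.7*255,0,255).astype(np.uint8)
    a=cv2.resize(a,None,fx=f,fy=f,interpolation=cv2.INTER_CUBIC)
    for k in range(0,u1-u0,10): cv2.putText(a,str(u0+k),(k*f,8),0,.3,(255,0,0)); a[:,k*f,0]=255
    for k in range(0,v1-v0,10): cv2.putText(a,str(v0+k),(0,k*f+8),0,.3,(255,0,0)); a[k*f,:,0]=255
    return a
o=np.zeros((592,800,3),np.uint8)
a=crop(t,285,150,340,224,8);o[:a.shape[0],:a.shape[1]]=a
b=crop(s,288,160,348,235,6);o[:b.shape[0],440:440+b.shape[1]]=b[:,:360]
cv2.imwrite("pics/crop3.png",o[:,:,::-1])
hsv=cv2.cvtColor(t["img"],cv2.COLOR_RGB2HSV)
print(t["img"][237,200:232:8],t["img"][290,216],t["img"][260,190])
d=t["img"].astype(int); m=((d[...,2]-d[...,0])>0).astype(np.uint8)
m=cv2.morphologyEx(m,cv2.MORPH_CLOSE,np.ones((3,3)))
n,l,st,ce=cv2.connectedComponentsWithStats(m)
i=l[237,216]; print(st[i])
w=onz(t,np.argwhere(l==i)[:,::-1],.012)[:,:2]
print(cv2.minAreaRect((w*1000).astype(np.float32)))
# next carrier pieces: coupon and fin
for nm,u0,v0,u1,v1 in(("next",355,210,390,245),("spare",408,215,435,252)):
    H=hsv[v0:v1,u0:u1]
    m=(H[...,0]<20)&(H[...,1]>90); p=np.argwhere(m)[:,::-1].mean(0)+[u0,v0]
    k=(H[...,2]<75); q=np.argwhere(k)[:,::-1]+[u0,v0]
    print(nm,"coupon",p,onz(t,p,.009).round(4),"fin",q.mean(0),onz(t,q.mean(0),.040).round(4),len(q))
E
```

```text
[[147 153 153]
 [150 155 155]
 [153 158 158]
 [154 160 160]] [124 120 118] [132 127 127]
[ 187  206   57   63 2010]
((482.2668151855469, 289.89776611328125), (161.18283081054688, 122.1499252319336), 28.70919418334961)
next coupon [377.79545455 222.13636364] [[ 0.5197 -0.2148  0.009 ]] fin [364.05555556 235.94444444] [[ 0.4769 -0.1696  0.04  ]] 18
spare coupon [423.09090909 226.23636364] [[ 0.5048 -0.3537  0.009 ]] fin [416. 243.] [[ 0.4532 -0.325   0.04  ]] 28
```

View pics/crop3.png

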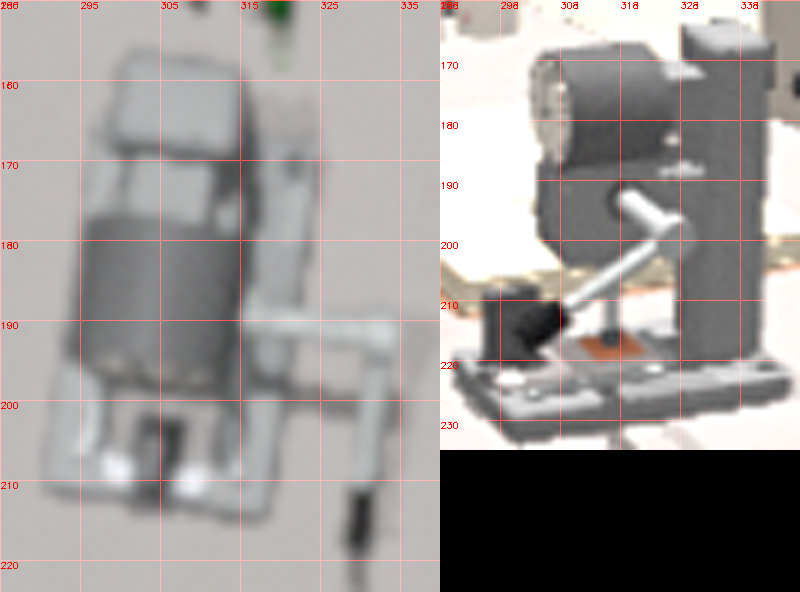

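The left panel (top view) shows the base's front corners at about (290.6,211) and (318.3,215), the dial's axis near (304.5,187), the pivot shaft's end near (332.5,191) and the paddle near (329,215). The right panel (side view) shows the foot's tip at (316.7,216.5), the paddle at (305,214), the pivot end at (327.5,198.5) and the front-right base corner at (301,229). I'll turn these into points.

```bash
python3 - <<'E'
from h import *
t=load("top0.npz");s=load("side0.npz")
T=lambda x,y:((x+.5)/8-.5+285,(y+.5)/8-.5+150)
S=lambda x,y:((x-440+.5)/6-.5+288,(y+.5)/6-.5+160)
def P(n,c,uv,z): print(n,(onz(c,uv,z)[0]*1000).round(1))
def tri(n,a,b):
    o1,d1=rays(t,a);o2,d2=rays(s,b);d1,d2=d1[0],d2[0]
    k=np.linalg.lstsq(np.c_[d1,-d2],o2-o1,rcond=None)[0];p,q=o1+k[0]*d1,o2+k[1]*d2
    print(n,((p+q)*500).round(1),"gap",(np.linalg.norm(p-q)*1000).round(1))
P("baseFL t",t,T(40,488),.016);P("baseFR t",t,T(268,521),.016);P("right edge mid",t,T(305,300),.016);P("right edge back",t,T(320,165),.016)
P("baseFR s",s,S(518,414),.016);P("baseFL s",s,S(456,362),.016);P("baseBR s",s,S(793,374),.016)
P("foot s",s,S(612,342),.025)
P("dial",t,T(164,240),.15);P("dial",t,T(154,360),.15)
P("fin top",t,T(163,437),.062)
tri("paddle",T(357,520),S(540,324)); tri("pivot",T(378,330),S(676,232))
uv,W=cloud(t)
for n,(u,v) in dict(paddle=(329,214.5),pad2=(329,213)).items():
    m=(abs(uv[:,0]-u)<=1)&(abs(uv[:,1]-v)<=2); print(n,(W[m]*1000).round(0)[:,2])
# side cloud of gauge front dark
E
```

```text
baseFL t [559.5  56.6  16. ]
baseFR t [545.3 -31.2  16. ]
right edge mid [630.8 -46.7  16. ]
right edge back [683.6 -53.4  16. ]
baseFR s [548.1 -34.2  16. ]
baseFL s [552.9  35.6  16. ]
baseBR s [688.8 -60.9  16. ]
foot s [6.219e+02 4.000e-01 2.500e+01]
dial [6.352e+02 2.000e-01 1.500e+02]
dial [592.6   4.2 150. ]
fin top [573.9   6.3  62. ]
paddle [540.9 -66.1  74.9] gap 0.8
pivot [607.5 -75.3 110.3] gap 1.7
paddle [83. 86. 80. 83. 85. 86. 79. 85. 82. 80. 87. 82.]
pad2 [82. 82. 85. 83. 85. 88. 83. 86. 80. 83. 85. 86. 79. 85. 82.]
```

The gauge measurements agree with each other: origin (0.6215, 0.0013), yaw -0.155. Pivot and paddle triangulate to within 3 mm of prediction, at z = 110 and 75 mm. The tray is at (0.482, 0.290) with x-axis at 0.501 rad, measuring 161x122 mm. The next carrier is at (0.520, -0.215) with yaw -0.85. Now to plan the lever grasp.

```bash
cat >> h.py <<'E'
from scipy.spatial.transform import Rotation as Rn
G=np.array([.6215,.0013]); PSI=-.155
def g2w(x,y,z,psi=PSI,o=G):
    c,s=np.cos(psi),np.sin(psi); return np.array([o[0]+c*x-s*y,o[1]+s*x+c*y,z])
def lever(a): b=a-.5; return g2w(-5-72*np.cos(b),-80,110+72*np.sin(b)) if 0 else g2w(-.005-.072*np.cos(b),-.080,.110+.072*np.sin(b))
def tgt(grip,psi,lean,reach=.155):
    R=Rn.from_euler('z',psi)*Rn.from_euler('y',-lean)*Rn.from_euler('x',np.pi)
    return grip-reach*R.apply([0,0,1]),R
def diff(st,T):
    R0=Rn.from_euler('xyz',st["eef_rot"]); return (T[0]-st["eef_pos"]).round(4),(T[1]*R0.inv()).as_rotvec().round(4)
E
python3 - <<'E'
from bench import *
from h import *
s=sense()
for a in (0,.5,1.05): print(a,lever(a).round(4),tgt(lever(a),PSI,.52)[0].round(4))
print(diff(s,tgt(lever(0)+[0,0,.09],PSI,.52)))
E
```

```text
0 [ 0.5418 -0.0672  0.0755] [ 0.4657 -0.0553  0.21  ]
0.5 [ 0.5331 -0.0659  0.11  ] [ 0.457  -0.054   0.2445]
1.05 [ 0.5436 -0.0675  0.1476] [ 0.4675 -0.0556  0.2821]
(array([ 0.3182,  0.4485, -0.1042]), array([ 0.0328, -0.5228, -0.4301]))
```

Emit:
{"name": "apply_moves", "arguments": {
  "rows": [
    [[0.0227,0.032,-0.0074,0.0023,-0.0373,-0.0307,0.04],[0.0227,0.032,-0.0074,0.0023,-0.0373,-0.0307,0.04],[0.0227,0.032,-0.0074,0.0023,-0.0373,-0.0307,0.04],[0.0227,0.032,-0.0074,0.0023,-0.0373,-0.0307,0.04],[0.0227,0.032,-0.0074,0.0023,-0.0373,-0.0307,0.04],[0.0227,0.032,-0.0074,0.0023,-0.0373,-0.0307,0.04],[0.0227,0.032,-0.0074,0.0023,-0.0373,-0.0307,0.04],[0.0227,0.032,-0.0074,0.0023,-0.0373,-0.0307,0.04],[0.0227,0.032,-0.0074,0.0023,-0.0373,-0.0307,0.04],[0.0227,0.032,-0.0074,0.0023,-0.0373,-0.0307,0.04],[0.0227,0.032,-0.0074,0.0023,-0.0373,-0.0307,0.04],[0.0227,0.032,-0.0074,0.0023,-0.0373,-0.0307,0.04],[0.0227,0.032,-0.0074,0.0023,-0.0373,-0.0307,0.04],[0.0227,0.032,-0.0074,0.0023,-0.0373,-0.0307,0.04],[0,0,0,0,0,0,0.04],[0,0,0,0,0,0,0.04]]
  ],
  "force": 30
}}

```text
time_s: 1.7
eef_pos: [0.4653, -0.0553, 0.3007]
eef_rot: [3.14, -0.518, -0.152]
contact_force: [-0.2, -0.6, 0.2]
finger_gap: 0.0398
grasp_force: 0.0
```

```bash
python3 - <<'E'
from bench import *
from h import *
s=sense(); print(s["joints"].round(3),s["finger_gap"])
print(diff(s,tgt(lever(0),PSI,.52)))
E
```

```text
[-0.39   0.242  1.926  0.25   0.481  1.141] 0.03982623449411648
(array([ 0.0004, -0.    , -0.0907]), array([ 0.0013, -0.0026, -0.0018]))
```

Emit:
{"name": "apply_moves", "arguments": {
  "rows": [
    [[0,0,-0.02,0,0,0,0.04],[0,0,-0.02,0,0,0,0.04],[0,0,-0.02,0,0,0,0.04],[0,0,-0.02,0,0,0,0.04],[0,0,-0.01,0,0,0,0.04],[0,0,0,0,0,0,0.04]]
  ]
}}

```text
time_s: 2.3
eef_pos: [0.4647, -0.0569, 0.2102]
eef_rot: [3.14, -0.516, -0.157]
contact_force: [-0.7, -0.9, -0.2]
finger_gap: 0.04
grasp_force: 0.0
```

```bash
python3 - <<'E'
from bench import *
from h import *
s=sense(); print(s["joints"].round(3))
print(diff(s,tgt(lever(0),PSI,.52)))
c=capture("side"); a=cv2.resize(c["img"][150:250,240:360],None,fx=5,fy=5,interpolation=cv2.INTER_CUBIC)
d=capture("top"); b=cv2.resize(d["img"][150:270,290:350],None,fx=3.3,fy=4,interpolation=cv2.INTER_CUBIC)
o=np.zeros((500,800,3),np.uint8);o[:,:600]=a;o[:b.shape[0],600:600+b.shape[1]]=b
cv2.imwrite("pics/l1.png",o[:,:,::-1])
E
```

```text
[-0.394  0.411  2.     0.477  0.253  0.9  ]
(array([ 0.001 ,  0.0016, -0.0002]), array([ 0.0005, -0.0037,  0.0023]))
```

View pics/l1.png

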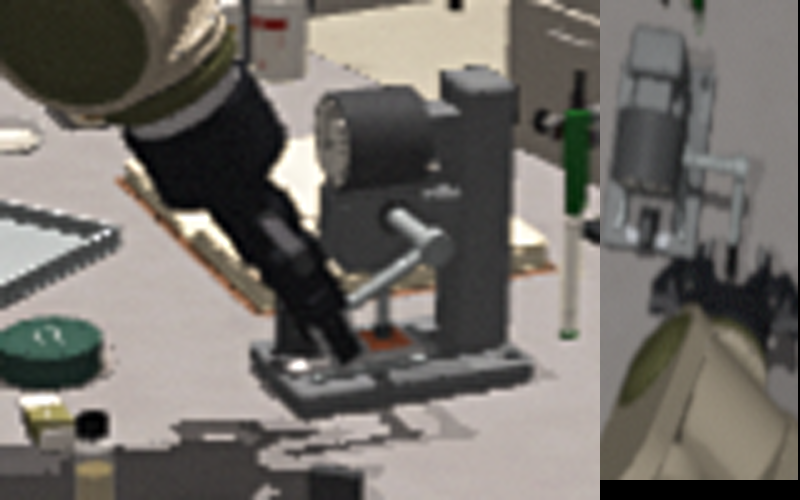

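The fingers straddle the paddle; in the top panel the lever enters between them at (730,260). Closing now.

Emit:
{"name": "apply_moves", "arguments": {
  "rows": [
    [[0,0,0,0,0,0,0.0],[0,0,0,0,0,0,0.0],[0,0,0,0,0,0,0.0],[0,0,0,0,0,0,0.0],[0,0,0,0,0,0,0.0]]
  ],
  "force": 30
}}

```text
time_s: 2.9
eef_pos: [0.4655, -0.0548, 0.2119]
eef_rot: [3.141, -0.52, -0.153]
contact_force: [3.8, 12.8, 4.6]
finger_gap: 0.0092
grasp_force: 31.5
```

Emit:
{"name": "apply_moves", "arguments": {
  "rows": [
    [[-0.0031,0.0015,0.0065,0,0,0,0],[-0.0025,0.0004,0.0068,0,0,0,0],[-0.0018,0.0003,0.007,0,0,0,0],[-0.0011,0.0002,0.0071,0,0,0,0],[-0.0004,0.0001,0.0072,0,0,0,0],[0.0004,-0.0001,0.0072,0,0,0,0],[0.0011,-0.0002,0.0071,0,0,0,0],[0.0018,-0.0003,0.007,0,0,0,0],[0.0025,-0.0004,0.0068,0,0,0,0],[0.0031,-0.0005,0.0065,0,0,0,0],[0.001,0,0.002,0,0,0,0],[0,0,0,0,0,0,0],[0,0,0,0,0,0,0]]
  ]
}}

```text
time_s: 4.2
eef_pos: [0.4659, -0.0544, 0.2823]
eef_rot: [3.141, -0.517, -0.154]
contact_force: [-4.7, 5.6, -0.9]
finger_gap: 0.0096
grasp_force: 29.9
```

Emit:
{"name": "apply_moves", "arguments": {
  "rows": [
    [[0,0,0,0,0,0,0.04],[0,0,0,0,0,0,0.04],[0,0,0,0,0,0,0.04],[-0.0115,0.0018,0.02,0,0,0,0.04],[-0.0115,0.0018,0.02,0,0,0,0.04],[-0.0115,0.0018,0.02,0,0,0,0.04],[-0.02,0.01,0.01,0,0,0,0.04],[-0.02,0.01,0,0,0,0,0.04],[0,0,0,0,0,0,0.04]]
  ]
}}

```text
time_s: 5.1
eef_pos: [0.3904, -0.0287, 0.3528]
eef_rot: [3.139, -0.52, -0.154]
contact_force: [-0.4, -0.3, 0.2]
finger_gap: 0.0397
grasp_force: 0.0
```

```bash
python3 - <<'E'
from bench import *
from h import *
s=sense(); print(s["joints"].round(3))
for L in (.5,.52): print(diff(s,tgt(g2w(-.053,0,.050),PSI,L)))
c=capture("side"); a=cv2.resize(c["img"][150:240,270:370],None,fx=6,fy=6,interpolation=cv2.INTER_CUBIC)
d=capture("top"); b=cv2.resize(d["img"][150:270,290:350],None,fx=3.3,fy=4,interpolation=cv2.INTER_CUBIC)
o=np.zeros((540,800,3),np.uint8);o[:,:600]=a;o[:b.shape[0],600:600+b.shape[1]]=b
cv2.imwrite("pics/l2.png",o[:,:,::-1])
E
```

```text
[-0.401 -0.011  2.056  0.213  0.599  1.178]
(array([ 0.1053,  0.0497, -0.1668]), array([0.0051, 0.0196, 0.    ]))
(array([ 0.1026,  0.0501, -0.1683]), array([ 0.002 , -0.0002,  0.    ]))
```

View pics/l2.png

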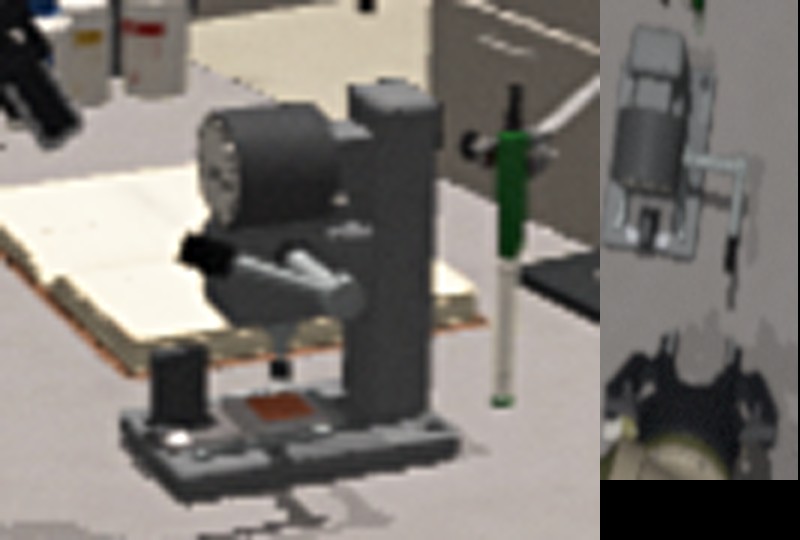

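Lever raised: paddle at side (304.5,192.5), with the foot well above the coupon. The carrier is still seated. Moving to a point in front of the fin, checking the paddle's height on the way.

Emit:
{"name": "apply_moves", "arguments": {
  "rows": [
    [[0,0.0277,0,0,0,0,0.04],[0,0.0277,0,0,0,0,0.04],[0.017,0,-0.0269,0,0,0,0.04],[0.017,0,-0.0269,0,0,0,0.04],[0.017,0,-0.0269,0,0,0,0.04],[0.017,0,-0.0269,0,0,0,0.04],[0,0,0,0,0,0,0.04]]
  ]
}}

```text
time_s: 5.9
eef_pos: [0.4609, 0.0256, 0.2415]
eef_rot: [3.14, -0.513, -0.155]
contact_force: [0.5, -1.0, 1.1]
finger_gap: 0.04
grasp_force: 0.0
```

```bash
python3 - <<'E'
from bench import *
from h import *
s=sense(); print(s["joints"].round(3))
print(diff(s,tgt(g2w(-.053,0,.050),PSI,.52)))
t=load("top0.npz");c=load("side0.npz")
o1,d1=rays(t,(330,213.7));o2,d2=rays(c,(304.5,192.5));d1,d2=d1[0],d2[0]
k=np.linalg.lstsq(np.c_[d1,-d2],o2-o1,rcond=None)[0];print(o1+k[0]*d1,o2+k[1]*d2,lever(1.0))
E
```

```text
[-0.203  0.338  1.995  0.076  0.297  1.456]
(array([ 0.0322, -0.0042, -0.057 ]), array([ 0.0004, -0.0068,  0.0007]))
[ 0.53822924 -0.06870465  0.13743459] [ 0.53990749 -0.06963949  0.13756019] [ 0.54178109 -0.06721437  0.14451864]
```

```bash
python3 - <<'E'
from h import *
c=load("side0.npz");t=load("top0.npz")
im=cv2.imread("pics/l2.png")
m=(im[225:285,165:245].max(2)<45); q=np.argwhere(m)[:,::-1]+[165,225]
print(len(q),"mask side",((q.mean(0)+.5)/6-.5+[270,150]).round(2), (q.min(0)/6+[270,150]).round(1),(q.max(0)/6+[270,150]).round(1))
h=c["img"][205:225,298:312].max(2)<45; 
for a in(0,.8,.9,1.0):
    print(a,proj(c,lever(a)[None]).round(2),proj(t,lever(a)[None]).round(2))
m=(c["img"].max(2)<30);q=np.argwhere(m[205:222,300:312])[:,::-1]+[300,205];print("lever0 mask",q.mean(0))
E
```

```text
1881 mask side [304.92 191.89] [300.3 187.5] [310.7 197.3]
0 [[304.59 213.48]] [[329.62 214.14]]
0.8 [[302.7  194.57]] [[329.2  214.58]]
0.9 [[303.56 192.09]] [[329.3  213.53]]
1.0 [[304.65 189.68]] [[329.43 212.26]]
lever0 mask [303.93478261 214.19565217]
```

The estimate is about 0.94 rad, and the threshold is 0.85. There is plenty of time, so I'll grip the paddle again and bring it firmly to its stop.

Emit:
{"name": "apply_moves", "arguments": {
  "rows": [
    [[-0.015,0,0.035,0,-0.007,0,0.04],[-0.016,0,0.035,0,0,0,0.04],[0,-0.035,0.026,0,0,0,0.04],[0,-0.041,0,0,0,0,0.04],[0,0,0,0,0,0,0.04],[0.0115,-0.0015,-0.02,0,0,0,0.04],[0.0115,-0.0015,-0.02,0,0,0,0.04],[0.0115,-0.0015,-0.02,0,0,0,0.04],[0,0,0,0,0,0,0.0],[0,0,0,0,0,0,0.0],[0,0,0,0,0,0,0.0],[0,0,0,0,0,0,0.0],[0,0,0,0,0,0,0.0]]
  ],
  "force": 40
}}

```text
time_s: 7.2
eef_pos: [0.463, -0.054, 0.2817]
eef_rot: [3.141, -0.527, -0.155]
contact_force: [4.4, 3.3, -4.8]
finger_gap: 0.009
grasp_force: 42.7
```

Emit:
{"name": "apply_moves", "arguments": {
  "rows": [
    [[0.001,0,0.002,0,0,0,0],[0.001,0,0.002,0,0,0,0],[0.001,0,0.002,0,0,0,0],[0.001,0,0.002,0,0,0,0],[0,0,0,0,0,0,0]]
  ]
}}

```text
time_s: 7.7
eef_pos: [0.4666, -0.0543, 0.2883]
eef_rot: [-3.142, -0.523, -0.155]
contact_force: [6.4, -1.7, -15.7]
finger_gap: 0.0092
grasp_force: 40.4
```

The force shows the stop has been reached (-15.7 N). Releasing and going to the fin.

Emit:
{"name": "apply_moves", "arguments": {
  "rows": [
    [[0,0,0,0,0,0,0.04],[0,0,0,0,0,0,0.04],[0,0,0,0,0,0,0.04],[-0.0115,0.0017,0.02,0,0,0,0.04],[-0.0115,0.0017,0.02,0,0,0,0.04],[-0.0115,0.0017,0.02,0,0,0,0.04],[0,0.038,0,0,0,0,0.04],[0,0.038,0,0,0,0,0.04],[0.009,0,-0.035,0,0,0,0.04],[0.009,0,-0.035,0,0,0,0.04],[0.009,0,-0.034,0,0,0,0.04],[0,0,0,0,0,0,0.04],[0,0,0,0,0,0,0.04]]
  ]
}}

```text
time_s: 9.0
eef_pos: [0.4599, 0.0265, 0.2456]
eef_rot: [3.141, -0.526, -0.155]
contact_force: [0.4, 0.5, 0.2]
finger_gap: 0.0398
grasp_force: 0.0
```

```bash
python3 - <<'E'
from bench import *
from h import *
s=sense(); print(s["joints"].round(3),s["eef_pos"])
print(diff(s,tgt(g2w(-.053,0,.050),PSI,.52)))
E
```

```text
[-0.202  0.327  1.997  0.08   0.292  1.454] [0.45990135 0.02651418 0.24563324]
(array([ 0.0331, -0.0051, -0.0611]), array([0.0015, 0.0062, 0.0004]))
```

Emit:
{"name": "apply_moves", "arguments": {
  "rows": [
    [[0.008,-0.0013,-0.015,0,0,0,0.04],[0.008,-0.0013,-0.015,0,0,0,0.04],[0.008,-0.0013,-0.015,0,0,0,0.04],[0.009,-0.0012,-0.014,0,0,0,0.04],[0,0,0,0,0,0,0.04],[0,0,0,0,0,0,0.0],[0,0,0,0,0,0,0.0],[0,0,0,0,0,0,0.0],[0,0,0,0,0,0,0.0],[0,0,0,0,0,0,0.0]]
  ],
  "force": 60
}}

```text
time_s: 10.0
eef_pos: [0.4928, 0.0215, 0.1873]
eef_rot: [3.141, -0.529, -0.155]
contact_force: [-4.4, -0.1, 7.2]
finger_gap: 0.0089
grasp_force: 60.2
```

```bash
python3 - <<'E'
from bench import *
from h import *
s=sense(); print(s["joints"].round(3),s["eef_pos"])
print(diff(s,tgt(g2w(-.053,0,.050),PSI,.52)))
E
```

```text
[-0.198  0.5    1.939  0.12   0.176  1.415] [0.49278905 0.02148981 0.18732473]
(array([ 0.0003, -0.0001, -0.0028]), array([0.002 , 0.0085, 0.0003]))
```

Gripped squarely: lateral force about 0 and pose within 3 mm. Drawing it out, lifting gradually.

Emit:
{"name": "apply_moves", "arguments": {
  "rows": [
    [[-0.006,0.0009,0.002,0,0,0,0],[-0.008,0.0012,0.002,0,0,0,0],[-0.008,0.0012,0.002,0,0,0,0],[-0.008,0.0012,0.002,0,0,0,0],[-0.01,0.0016,0.004,0,0,0,0],[-0.012,0.0018,0.008,0,0,0,0],[-0.014,0.0022,0.014,0,0,0,0],[-0.014,0.0022,0.014,0,0,0,0],[-0.014,0.0022,0.014,0,0,0,0],[-0.014,0.0022,0.016,0,0,0,0],[0,0,0.02,0,0,0,0],[0,0,0,0,0,0,0]]
  ]
}}

```text
time_s: 11.2
eef_pos: [0.3846, 0.0382, 0.2857]
eef_rot: [3.141, -0.531, -0.155]
contact_force: [0.4, 0.0, -1.1]
finger_gap: 0.0089
grasp_force: 58.8
```

```bash
python3 - <<'E'
from bench import *
from h import *
s=sense(); print(s["joints"].round(3),s["eef_pos"],s["finger_gap"])
d=np.array([np.cos(1.2),np.sin(1.2),0])
g=np.array([.482,.290,.003+.034])-.0305*d
T=tgt(g,1.2,.529);T=(T[0]+[0,0,.003],T[1])
print(T[0],diff(s,T))
t=load("top0.npz"); print(onz(t,[(273,245),(300,258),(331,263)],.02))
a=capture("side")["img"];a=cv2.resize(a[80:280,160:400],None,fx=2.5,fy=2.5); cv2.imwrite("pics/p1.png",a[:,:,::-1])
E
```

```text
[-0.213  0.099  2.157  0.082  0.356  1.444] [0.38455133 0.03823835 0.28565587] 0.008916232496420935
[0.44260305 0.18866508 0.17381339] (array([ 0.0581,  0.1504, -0.1118]), array([-2.0000e-04,  2.2000e-03,  1.3553e+00]))
[[ 0.45421845  0.10793516  0.02      ]
 [ 0.41352723  0.02559215  0.02      ]
 [ 0.39706054 -0.06861004  0.02      ]]
```

View pics/p1.png

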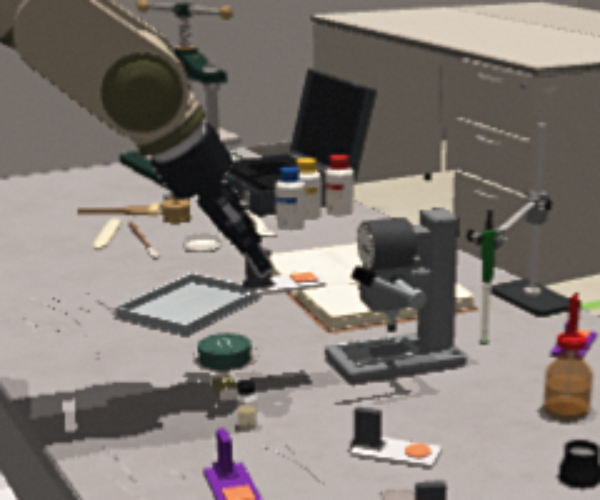

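The carrier is held level at (295,283) in the crop, and the lever is still up. Swinging over the tray.

Emit:
{"name": "apply_moves", "arguments": {
  "rows": [
    [[0.0048,0.0125,-0.0043,0,0,0.113,0],[0.0048,0.0125,-0.0043,0,0,0.113,0],[0.0048,0.0125,-0.0043,0,0,0.113,0],[0.0048,0.0125,-0.0043,0,0,0.113,0],[0.0048,0.0125,-0.0043,0,0,0.113,0],[0.0048,0.0125,-0.0043,0,0,0.113,0],[0.0048,0.0125,-0.0043,0,0,0.113,0],[0.0048,0.0125,-0.0043,0,0,0.113,0],[0.0048,0.0125,-0.0043,0,0,0.113,0],[0.0048,0.0125,-0.0043,0,0,0.113,0],[0.0048,0.0125,-0.0043,0,0,0.113,0],[0.0048,0.0125,-0.0043,0,0,0.113,0],[0,0,0,0,0,0,0],[0,0,0,0,0,0,0]]
  ]
}}

```text
time_s: 12.65
eef_pos: [0.4421, 0.1879, 0.2312]
eef_rot: [-3.141, -0.525, 1.197]
contact_force: [-1.3, 0.1, -1.7]
finger_gap: 0.0089
grasp_force: 58.8
```

```bash
python3 - <<'E'
from bench import *
from h import *
s=sense(); print(s["joints"].round(3),s["eef_pos"],s["finger_gap"])
d=np.array([np.cos(1.2),np.sin(1.2),0])
g=np.array([.482,.290,.003+.034])-.0305*d
T=tgt(g,1.2,.529);T=(T[0]+[0,0,.003],T[1])
print(diff(s,T))
E
```

```text
[ 0.077  0.411  1.917  0.756  0.719 -0.107] [0.44205313 0.18789793 0.2312168 ] 0.008936896170774089
(array([ 0.0005,  0.0008, -0.0574]), array([ 0.0036, -0.0022,  0.0023]))
```

Emit:
{"name": "apply_moves", "arguments": {
  "rows": [
    [[0,0,-0.014,0,0,0,0],[0,0,-0.014,0,0,0,0],[0,0,-0.014,0,0,0,0],[0,0,-0.01,0,0,0,0],[0,0,-0.003,0.003,-0.002,0,0],[0,0,0,0,0,0,0],[0,0,0,0,0,0,0]]
  ]
}}

```text
time_s: 13.35
eef_pos: [0.4425, 0.1879, 0.1775]
eef_rot: [3.139, -0.53, 1.201]
contact_force: [0.6, 0.4, -1.6]
finger_gap: 0.009
grasp_force: 58.8
```

Emit:
{"name": "apply_moves", "arguments": {
  "rows": [
    [[0,0,-0.002,0,0,0,0],[0,0,-0.001,0,0,0,0],[0,0,-0.001,0,0,0,0],[0,0,0,0,0,0,0]]
  ]
}}

```text
time_s: 13.75
eef_pos: [0.4424, 0.188, 0.1741]
eef_rot: [3.139, -0.531, 1.202]
contact_force: [-7.6, -6.8, 16.4]
finger_gap: 0.009
grasp_force: 61.6
```

In contact with the tray floor. Releasing and backing off along the tool axis.

Emit:
{"name": "apply_moves", "arguments": {
  "rows": [
    [[0,0,0.0005,0,0,0,0.03],[0,0,0,0,0,0,0.03],[0,0,0,0,0,0,0.03],[-0.003,-0.0075,0.014,0,0,0,0.03],[-0.003,-0.0075,0.014,0,0,0,0.03],[-0.003,-0.0075,0.014,0,0,0,0.03],[-0.003,-0.0075,0.014,0,0,0,0.03],[-0.006,-0.02,0.028,0,0,0,0.03],[-0.006,-0.03,0.03,0,0,0,0.03],[0,-0.03,0.03,0,0,0,0.03],[0,0,0,0,0,0,0.03]]
  ]
}}

```text
time_s: 14.85
eef_pos: [0.4191, 0.0759, 0.3208]
eef_rot: [3.132, -0.53, 1.202]
contact_force: [-0.4, -0.4, -0.8]
finger_gap: 0.0298
grasp_force: 0.0
```

```bash
python3 - <<'E'
from bench import *
from h import *
t=capture("top");np.savez("top1.npz",**t)
hsv=cv2.cvtColor(t["img"],cv2.COLOR_RGB2HSV)
def comp(nm,m,z,u0,v0,u1,v1):
    n,l,st,ce=cv2.connectedComponentsWithStats(m[v0:v1,u0:u1].astype(np.uint8))
    for i in range(1,n):
        if st[i,4]>15:
            q=np.argwhere(l==i)[:,::-1]+[u0,v0]; r=cv2.minAreaRect((onz(t,q,z)[:,:2]*1000).astype(np.float32)); print(nm,ce[i].round(1)+[u0,v0],st[i,4],onz(t,q.mean(0),z).round(4),np.round(r[0],1),np.round(r[1],1),round(r[2],1))
comp("plate",(hsv[...,1]<40)&(hsv[...,2]>175),.009,185,200,250,275)
comp("coupon",(hsv[...,0]<20)&(hsv[...,1]>90),.012,185,200,250,275)
comp("nextplate",(hsv[...,1]<40)&(hsv[...,2]>150),.006,350,200,400,250)
s=sense();print(s["eef_pos"],s["joints"].round(3))
b=cv2.resize(t["img"][190:290,170:330],None,fx=5,fy=5,interpolation=cv2.INTER_CUBIC);cv2.imwrite("pics/p2.png",b[:,:,::-1])
# next fin, lean 0
d=np.array([np.cos(-.855),np.sin(-.855),0]);g=np.array([.5199,-.2147,.034])-.053*d
print(g,[ (L,tgt(g,-.855,L)[0].round(4),diff(s,tgt(g,-.855,L))) for L in(.52,)])
E
```

```text
plate [204.7 233.6] 22 [[0.4926 0.3222 0.009 ]] [492.6 320.3] [15.  34.2] 71.7
plate [217.6 237.9] 108 [[0.4786 0.2817 0.009 ]] [477.3 281.4] [57.8 37. ] 69.5
coupon [208.1 234.5] 52 [[0.4894 0.3106 0.012 ]] [489.4 310.5] [21.9 22.4] 71.7
nextplate [372.5 226.7] 244 [[ 0.506  -0.1985  0.006 ]] [ 505.2 -197.7] [40.8 85.6] 41.5
[0.41868234 0.07706455 0.31890214] [-0.196  0.166  1.967  0.631  1.003 -0.17 ]
[ 0.48512042 -0.17470774  0.034     ] [(0.52, array([ 0.4346, -0.1166,  0.1685]), (array([ 0.0159, -0.1937, -0.1504]), array([ 0.0036,  0.013 , -2.053 ])))]
```

View pics/p2.png

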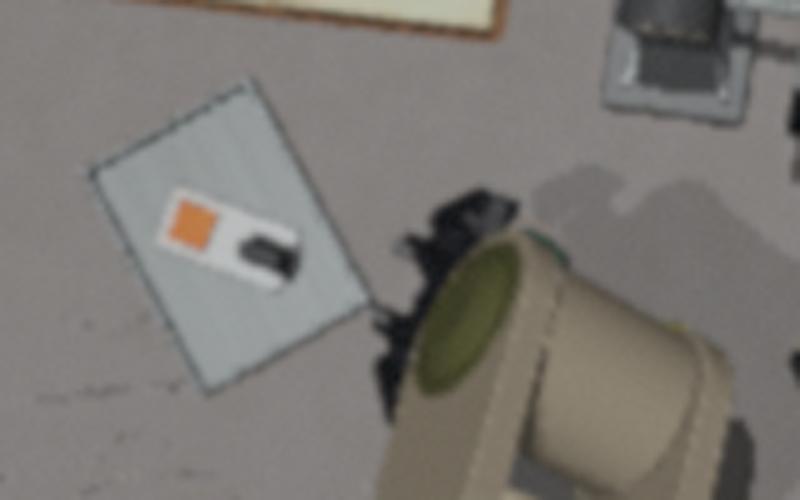

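The measured carrier lies in the tray (p2: coupon (195,225), fin (270,257)), near the centre and inside the walls. Heading for the round-coupon carrier, which is unmoved.

Emit:
{"name": "apply_moves", "arguments": {
  "rows": [
    [[-0.008,-0.0138,0.002,0,0,-0.1466,0.03],[-0.008,-0.0138,0,0,0,-0.1466,0.03],[-0.008,-0.0138,0,0,0,-0.1466,0.03],[-0.008,-0.0138,0,0,0,-0.1466,0.03],[-0.008,-0.0138,0,0,0,-0.1466,0.03],[0,-0.0138,0,0,0,-0.1466,0.03],[0,-0.0138,0,0,0,-0.1466,0.03],[0,-0.0138,0,0,0,-0.1466,0.03],[0,-0.0138,0,0,0,-0.1466,0.03],[0.011,-0.0138,0,0,0,-0.1466,0.03],[0.011,-0.0138,0,0,0,-0.1466,0.03],[0.011,-0.0138,0,0,0,-0.1466,0.03],[0.011,-0.0138,0,0,0,-0.1466,0.03],[0.012,-0.0138,0,0,0,-0.1466,0.03],[0,0,-0.03,0,0,0,0.03],[0,0,-0.03,0,0,0,0.03],[0,0,-0.03,0,0,0,0.03],[0,0,0,0,0,0,0.03],[0,0,0,0,0,0,0.03]]
  ]
}}

```text
time_s: 16.8
eef_pos: [0.4274, -0.1057, 0.2294]
eef_rot: [3.14, -0.523, -0.756]
contact_force: [0.8, -0.6, -0.1]
finger_gap: 0.0304
grasp_force: 0.0
```

```bash
python3 - <<'E'
from bench import *
from h import *
s=sense();print(s["eef_pos"],s["joints"].round(3))
d=np.array([np.cos(-.855),np.sin(-.855),0]);g=np.array([.5199,-.2147,.034])-.053*d
print(diff(s,tgt(g,-.855,.525)))
E
```

```text
[ 0.4273537  -0.10567166  0.22940005] [-0.484  0.333  2.051 -0.505  0.285  2.296]
(array([ 0.0068, -0.0104, -0.0613]), array([-0.0005, -0.0028, -0.0985]))
```

Emit:
{"name": "apply_moves", "arguments": {
  "rows": [
    [[0.0034,-0.0052,0,0,0,-0.05,0.03],[0.0034,-0.0052,0,0,0,-0.0485,0.03],[0,0,0,0,0,0,0.03],[0,0,-0.015,0,0,0,0.03],[0,0,-0.015,0,0,0,0.03],[0,0,-0.015,0,0,0,0.03],[0,0,-0.013,0,0,0,0.03],[0,0,0,0,0,0,0.03],[0,0,0,0,0,0,0.03]]
  ]
}}

```text
time_s: 17.7
eef_pos: [0.4343, -0.1166, 0.1726]
eef_rot: [-3.141, -0.525, -0.858]
contact_force: [-0.1, 0.0, -0.5]
finger_gap: 0.0299
grasp_force: 0.0
```

```bash
python3 - <<'E'
from bench import *
from h import *
s=sense();print(s["eef_pos"],s["joints"].round(3))
d=np.array([np.cos(-.855),np.sin(-.855),0]);g=np.array([.5199,-.2147,.034])-.053*d
print(diff(s,tgt(g,-.855,.525)))
E
```

```text
[ 0.43427463 -0.11655316  0.17255364] [-0.49   0.479  2.048 -0.996  0.216  2.878]
(array([-0.0001,  0.0005, -0.0044]), array([-0.0002,  0.0002,  0.0027]))
```

Joint 6 is near its limit, so I'll ease the yaw by a small amount before closing. The fin will align itself with the pads.

Emit:
{"name": "apply_moves", "arguments": {
  "rows": [
    [[0,0,0.001,0,0,0.03,0.03],[0,0,0,0,0,0.01,0.03],[0,0,0,0,0,0,0.0],[0,0,0,0,0,0,0.0],[0,0,0,0,0,0,0.0],[0,0,0,0,0,0,0.0],[0,0,0,0,0,0,0.0]]
  ],
  "force": 60
}}

```text
time_s: 18.4
eef_pos: [0.4342, -0.1167, 0.1732]
eef_rot: [3.14, -0.525, -0.816]
contact_force: [-1.1, 1.3, 6.5]
finger_gap: 0.009
grasp_force: 62.3
```

Emit:
{"name": "apply_moves", "arguments": {
  "rows": [
    [[0,0,0.015,0,0,0,0.0],[0,0,0.02,0,0,0,0.0],[0,0,0.03,0,0,0,0.0],[0,0,0.03,0,0,0,0.0],[0,0,0.015,0,0,0,0.0],[0,0,0,0,0,0,0.0]]
  ]
}}

```text
time_s: 19.0
eef_pos: [0.4343, -0.1167, 0.2844]
eef_rot: [-3.141, -0.528, -0.816]
contact_force: [-0.5, 0.4, -1.1]
finger_gap: 0.0087
grasp_force: 61.3
```

```bash
python3 - <<'E'
from bench import *
from h import *
s=sense();print(s["eef_pos"],s["eef_rot"],s["joints"].round(3),s["finger_gap"])
def show(T): print(T[0].round(4),diff(s,T))
# same tool-in-carrier pose: grip 4.5 mm above the nominal grip point
for x in(-.110,-.053): T=tgt(g2w(x,0,.0385+.016+.004),PSI,.525);show(T)
t=capture("top");np.savez("top2.npz",**t);c=capture("side");np.savez("side2.npz",**c)
hsv=cv2.cvtColor(t["img"],cv2.COLOR_RGB2HSV)
for n,C in(("top",t),("side",c)):
    h=cv2.cvtColor(C["img"],cv2.COLOR_RGB2HSV);m=((h[...,0]<18)&(h[...,1]>110)&(h[...,2]>130)).astype(np.uint8)
    N,l,st,ce=cv2.connectedComponentsWithStats(m)
    print(n,[(ce[i].round(1),st[i,4]) for i in range(1,N) if st[i,4]>15 and 250<ce[i][0]<460 and 120<ce[i][1]<300])
E
```

```text
[ 0.43429509 -0.11667156  0.28444585] [-3.14138608 -0.52757319 -0.81642884] [-0.494  0.244  1.978 -0.381  0.443  2.199] 0.008662023295905586
[0.4361 0.0303 0.1926] (array([ 0.0018,  0.1469, -0.0918]), array([0.0011, 0.0024, 0.6613]))
[0.4924 0.0215 0.1926] (array([ 0.0581,  0.1381, -0.0918]), array([0.0011, 0.0024, 0.6613]))
top [(array([376.2, 153.4]), np.int32(46)), (array([413.2, 155.4]), np.int32(52)), (array([380.4, 218.8]), np.int32(48)), (array([423.2, 226.3]), np.int32(48)), (array([375.8, 285.3]), np.int32(55))]
side [(array([389.5, 214.3]), np.int32(43)), (array([328. , 218.9]), np.int32(40)), (array([386.4, 230.5]), np.int32(118)), (array([388.5, 239.8]), np.int32(28)), (array([419.7, 258.7]), np.int32(49)), (array([255.1, 277.3]), np.int32(64)), (array([354.4, 286.5]), np.int32(63))]
```

Emit:
{"name": "apply_moves", "arguments": {
  "rows": [
    [[-0.0167,0,0.018,0,0,0,0.0],[-0.0167,0,0.018,0,0,0,0.0],[-0.0166,0,0.018,0,0,0,0.0],[0,0.0258,0,0,0,0.11,0.0],[0,0.0258,0,0,0,0.11,0.0],[0,0.0258,0,0,0,0.11,0.0],[0,0.0258,0,0,0,0.11,0.0],[0,0.0258,0,0,0,0.11,0.0],[0,0.0258,0,0,0,0.111,0.0],[0,0,-0.02,0,0,0,0.0],[0,0,-0.02,0,0,0,0.0],[0,0,-0.018,0,0,0,0.0],[0,0,0,0,0,0,0.0],[0,0,0,0,0,0,0.0]]
  ]
}}

```text
time_s: 20.5
eef_pos: [0.3841, 0.0381, 0.2783]
eef_rot: [3.14, -0.522, -0.155]
contact_force: [-0.1, -0.9, -0.1]
finger_gap: 0.0086
grasp_force: 61.3
```

```bash
python3 - <<'E'
from bench import *
from h import *
s=sense();print(s["eef_pos"],s["eef_rot"],s["joints"].round(3),s["finger_gap"])
T=tgt(g2w(-.053,0,.0385+.016+.004),PSI,.525); print(T[0],diff(s,T))
R=Rn.from_euler('xyz',s["eef_rot"]);g=s["eef_pos"]+.155*R.apply([0,0,1])
exp=g+[.053*np.cos(PSI),.053*np.sin(PSI),-.0385+.009]; print("grip",g,"expected coupon",exp)
t=capture("top");c=capture("side");ce={}
for n,C in(("top",t),("side",c)):
    h=cv2.cvtColor(C["img"],cv2.COLOR_RGB2HSV);m=((h[...,0]<18)&(h[...,1]>90)&(h[...,2]>110)).astype(np.uint8)
    p=proj(C,exp[None])[0]; N,l,st,cc=cv2.connectedComponentsWithStats(m)
    i=1+np.argmin(np.linalg.norm(cc[1:]-p,axis=1)-(st[1:,4]>12)*100); ce[n]=cc[i]; print(n,p,cc[i],st[i])
o1,d1=rays(t,ce["top"]);o2,d2=rays(c,ce["side"]);d1,d2=d1[0],d2[0]
k=np.linalg.lstsq(np.c_[d1,-d2],o2-o1,rcond=None)[0];print("coupon",o1+k[0]*d1,o2+k[1]*d2)
E
```

```text
[0.38406881 0.0381346  0.27832854] [ 3.14005459 -0.52199575 -0.15457481] [-0.213  0.114  2.165  0.083  0.343  1.442] 0.008624634510193463
[0.49237873 0.02147563 0.19262521] (array([ 0.1083, -0.0167, -0.0857]), array([ 0.0009, -0.0032,  0.0003]))
grip [0.46039527 0.0260003  0.1439707 ] expected coupon [0.51275988 0.01781816 0.1144707 ]
top [300.11574747 223.64777194] [300.31372549 224.21568627] [297 221   8   8  51]
side [280.4900989  192.75475094] [280.21428571 193.67857143] [276 192   9   4  28]
coupon [0.51125413 0.01742403 0.11208086] [0.51155445 0.01727205 0.11208802]
```

The held coupon is within 2 mm of expected. Inserting by the reverse of the withdrawal path.

Emit:
{"name": "apply_moves", "arguments": {
  "rows": [
    [[0,0,-0.02,0,0,0,0.0],[0.014,-0.0022,-0.016,0,0,0,0.0],[0.014,-0.0022,-0.014,0,0,0,0.0],[0.014,-0.0022,-0.014,0,0,0,0.0],[0.014,-0.0022,-0.014,0,0,0,0.0],[0.012,-0.0018,-0.004,0,0,0,0.0],[0.01,-0.0016,-0.003,0,0,0,0.0],[0.01,-0.0016,-0.001,0,0,0,0.0],[0.008,-0.0012,0,0,0,0,0.0],[0.006,-0.001,0,0,0,0,0.0],[0,0,0,0,0,0,0.0],[0,0,0,0,0,0,0.0]]
  ]
}}

```text
time_s: 21.8
eef_pos: [0.4859, 0.0222, 0.1928]
eef_rot: [3.14, -0.524, -0.154]
contact_force: [-1.0, 0.5, -0.9]
finger_gap: 0.0089
grasp_force: 61.2
```

Free so far. Now lowering onto the base, then going forward to the stop.

Emit:
{"name": "apply_moves", "arguments": {
  "rows": [
    [[0,0,-0.0015,0,0,0,0.0],[0,0,-0.0015,0,0,0,0.0],[0.002,-0.0003,0,0,0,0,0.0],[0.002,-0.0003,0,0,0,0,0.0],[0.002,-0.0003,0,0,0,0,0.0],[0,0,0,0,0,0,0.0]]
  ]
}}

```text
time_s: 22.4
eef_pos: [0.4923, 0.0212, 0.1898]
eef_rot: [3.14, -0.524, -0.154]
contact_force: [-0.3, 0.5, -0.2]
finger_gap: 0.0091
grasp_force: 61.4
```

Emit:
{"name": "apply_moves", "arguments": {
  "rows": [
    [[0,0,-0.001,0,0,0,0.0],[0,0,-0.001,0,0,0,0.0],[0.001,-0.0002,0,0,0,0,0.0],[0.001,-0.0001,0,0,0,0,0.0],[0,0,0,0,0,0,0.0]]
  ]
}}

```text
time_s: 22.9
eef_pos: [0.4939, 0.0211, 0.1891]
eef_rot: [3.14, -0.526, -0.154]
contact_force: [-14.4, 1.1, 20.8]
finger_gap: 0.0087
grasp_force: 65.2
```

Emit:
{"name": "apply_moves", "arguments": {
  "rows": [
    [[0,0,0.0012,0,0,0,0.0],[0,0,0,0,0,0,0.0],[0,0,0,0,0,0,0.0]]
  ]
}}

```text
time_s: 23.2
eef_pos: [0.4941, 0.021, 0.1892]
eef_rot: [3.14, -0.525, -0.154]
contact_force: [-4.4, 0.8, 7.8]
finger_gap: 0.0092
grasp_force: 62.8
```

```bash
python3 - <<'E'
from bench import *
from h import *
s=sense();print(s["eef_pos"],s["contact_force"],s["joints"].round(3))
c=capture("side");np.savez("side3.npz",**c)
o=load("side0.npz")
for n,C in(("before",o),("now",c)):
    h=cv2.cvtColor(C["img"],cv2.COLOR_RGB2HSV)[205:228,300:335];m=(h[...,0]<18)&(h[...,1]>90)
    q=np.argwhere(m)[:,::-1]+[300,205];print(n,len(q),q.mean(0),q.min(0),q.max(0),onz(C,q.mean(0),.025))
print("foot axis px",proj(o,np.r_[G,.025][None]))
a=cv2.resize(c["img"][160:240,270:370],None,fx=6,fy=6,interpolation=cv2.INTER_CUBIC);cv2.imwrite("pics/s3.png",a[:,:,::-1])
E
```

```text
[0.49407067 0.0210077  0.18922767] [-4.42598189  0.81459262  7.75410276] [-0.198  0.498  1.933  0.111  0.187  1.424]
before 39 [316.94871795 215.51282051] [304 207] [326 219] [[0.62804204 0.00636266 0.025     ]]
now 51 [315.8627451  214.15686275] [306 207] [326 219] [[0.63083067 0.01705784 0.025     ]]
foot axis px [[315.97965213 216.5009275 ]]
```

View pics/s3.png

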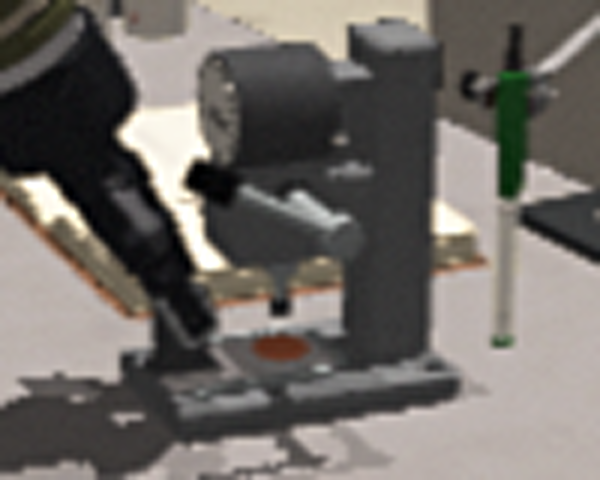

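```bash
python3 - <<'E'
from h import *
c,s=np.cos(PSI),np.sin(PSI)
for n in("side0.npz","side3.npz"):
    C=load(n);h=cv2.cvtColor(C["img"],cv2.COLOR_RGB2HSV)[213:225,305:330];m=(h[...,0]<18)&(h[...,1]>90)
    q=np.argwhere(m)[:,::-1]+[305,213];r=onz(C,[(q.min(0)+q.max(0))/2,q.mean(0)],.025)
    print(n,len(q),q.min(0),q.max(0),q.mean(0),[(np.array([[c,s],[-s,c]])@(p[:2]-G)*1000).round(1) for p in r])
E
```

```text
side0.npz 30 [311 216] [321 219] [315.9        217.63333333] [array([-2.9, -7.1]), array([-3.6, -7.9])]
side3.npz 32 [312 216] [320 219] [316.  217.5] [array([-2.9, -7.1]), array([-2.9, -7.1])]
```

The coupon sits exactly where the measured one was, directly under the foot (crop (280,347)), with the lever still up. Releasing, then back to the lever.

Emit:
{"name": "apply_moves", "arguments": {
  "rows": [
    [[0,0,0,0,0,0,0.03],[0,0,0,0,0,0,0.03],[0,0,0,0,0,0,0.03],[-0.0085,0.0013,0.015,0,0,0,0.03],[-0.0085,0.0013,0.015,0,0,0,0.03],[-0.0085,0.0013,0.015,0,0,0,0.03],[-0.009,0.0013,0.016,0,0,0,0.03],[-0.009,0,0.033,0,0,0,0.03],[-0.009,0,0.033,0,0,0,0.04],[-0.009,0,0.033,0,0,0,0.04],[0,-0.0375,0,0,0,0,0.04],[0,-0.0375,0,0,0,0,0.04],[0,0,0,0,0,0,0.04],[0,0,0,0,0,0,0.04]]
  ]
}}

```text
time_s: 24.65
eef_pos: [0.4324, -0.0492, 0.3487]
eef_rot: [3.14, -0.523, -0.156]
contact_force: [-0.8, 1.5, -0.3]
finger_gap: 0.0398
grasp_force: 0.0
```

```bash
python3 - <<'E'
from bench import *
from h import *
s=sense();print(s["eef_pos"]);print(diff(s,tgt(lever(1.0),PSI,.523)))
c=capture("side");np.savez("side4.npz",**c)
h=cv2.cvtColor(c["img"],cv2.COLOR_RGB2HSV)[213:225,305:330];m=(h[...,0]<18)&(h[...,1]>90)
q=np.argwhere(m)[:,::-1]+[305,213];print(len(q),q.min(0),q.max(0),q.mean(0))
m=c["img"][185:200,298:313].max(2)<45;q=np.argwhere(m)[:,::-1]+[298,185];print("paddle",q.mean(0),len(q))
E
```

```text
[ 0.43244673 -0.04924521  0.34872745]
(array([ 0.0328, -0.006 , -0.0699]), array([0.0012, 0.0002, 0.0017]))
32 [312 216] [320 219] [316.  217.5]
paddle [306.3968254  189.63492063] 63
```

Emit:
{"name": "apply_moves", "arguments": {
  "rows": [
    [[0.0112,-0.0018,-0.022,0,0,0,0.04],[0.0112,-0.0018,-0.022,0,0,0,0.04],[0.0112,-0.0018,-0.022,0,0,0,0.04],[0,0,0,0,0,0,0.04],[0,0,0,0,0,0,0.0],[0,0,0,0,0,0,0.0],[0,0,0,0,0,0,0.0],[0,0,0,0,0,0,0.0],[0,0,0,0,0,0,0.0]]
  ],
  "force": 40
}}

```text
time_s: 25.6
eef_pos: [0.4659, -0.054, 0.2839]
eef_rot: [3.14, -0.525, -0.154]
contact_force: [-7.0, 1.0, 7.6]
finger_gap: 0.0094
grasp_force: 42.5
```

Emit:
{"name": "apply_moves", "arguments": {
  "rows": [
    [[-0.0031,0.0005,-0.0065,0,0,0,0],[-0.0025,0.0004,-0.0068,0,0,0,0],[-0.0018,0.0003,-0.007,0,0,0,0],[-0.0011,0.0002,-0.0071,0,0,0,0],[-0.0004,0.0001,-0.0072,0,0,0,0],[0.0004,-0.0001,-0.0072,0,0,0,0],[0.0011,-0.0002,-0.0071,0,0,0,0],[0.0018,-0.0003,-0.007,0,0,0,0],[0.0025,-0.0004,-0.0068,0,0,0,0],[0.0031,-0.0005,-0.0065,0,0,0,0],[0.001,0,-0.002,0,0,0,0],[0,0,0,0,0,0,0]]
  ]
}}

```text
time_s: 26.8
eef_pos: [0.4666, -0.0541, 0.2116]
eef_rot: [3.14, -0.523, -0.154]
contact_force: [-7.6, -1.3, 1.5]
finger_gap: 0.0092
grasp_force: 48.0
```

Now pressing a few mm further until the lower stop shows in the force.

Emit:
{"name": "apply_moves", "arguments": {
  "rows": [
    [[0.0005,0,-0.002,0,0,0,0],[0.0005,0,-0.002,0,0,0,0],[0,0,-0.001,0,0,0,0],[0,0,0,0,0,0,0]]
  ]
}}

```text
time_s: 27.2
eef_pos: [0.4678, -0.0542, 0.2084]
eef_rot: [3.139, -0.527, -0.154]
contact_force: [-20.1, 1.4, 22.0]
finger_gap: 0.009
grasp_force: 52.1
```

Emit:
{"name": "apply_moves", "arguments": {
  "rows": [
    [[0,0,0,0,0,0,0.04],[0,0,0,0,0,0,0.04],[0,0,0,0,0,0,0.04],[-0.0085,0.0013,0.015,0,0,0,0.04],[-0.0085,0.0013,0.015,0,0,0,0.04],[-0.0085,0.0013,0.015,0,0,0,0.04],[-0.0085,0.0013,0.015,0,0,0,0.04],[-0.02,0,0.03,0,0,0,0.04],[-0.02,0,0.03,0,0,0,0.04],[0,0,0,0,0,0,0.04],[0,0,0,0,0,0,0.04]]
  ]
}}

```text
time_s: 28.3
eef_pos: [0.3941, -0.0491, 0.327]
eef_rot: [3.14, -0.525, -0.154]
contact_force: [-0.7, 0.5, -1.0]
finger_gap: 0.0396
grasp_force: 0.0
```

```bash
python3 - <<'E'
from bench import *
from h import *
c=capture("side");o=load("side0.npz")
for n,C in(("0",o),("now",c)):
    m=(C["img"].max(2)<30);q=np.argwhere(m[205:222,300:312])[:,::-1]+[300,205];print("paddle",n,q.mean(0),len(q))
    h=cv2.cvtColor(C["img"],cv2.COLOR_RGB2HSV)[213:225,305:330];m=(h[...,0]<18)&(h[...,1]>90)
    q=np.argwhere(m)[:,::-1]+[305,213];print("coupon",len(q),q.min(0),q.max(0),q.mean(0))
a=cv2.resize(c["img"][160:240,270:370],None,fx=6,fy=6,interpolation=cv2.INTER_CUBIC);cv2.imwrite("pics/e.png",a[:,:,::-1])
print(sense()["time_s"],sense()["contact_force"])
E
```

```text
paddle 0 [303.93478261 214.19565217] 46
coupon 30 [311 216] [321 219] [315.9        217.63333333]
paddle now [303.8  214.54] 50
coupon 27 [312 216] [320 219] [315.96296296 217.7037037 ]
28.35 [ 0.15743071  0.92386612 -0.62567076]
```

View pics/e.png

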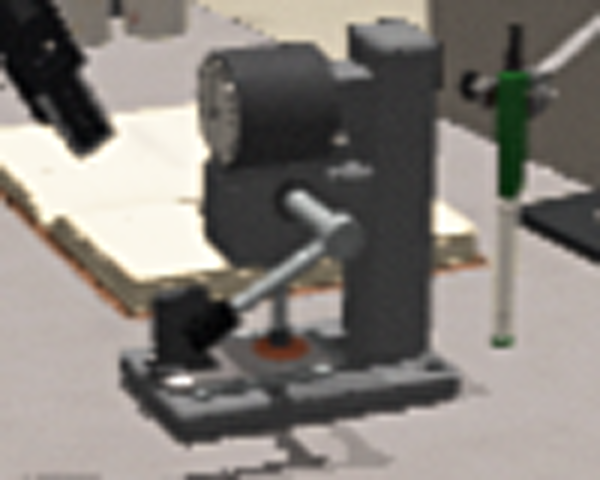

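The lever is back at its starting (fully down) pixels, the foot rests on the round coupon at (280,345), and the gripper is clear. Handing in.

```bash
python3 -c "
from bench import *
print(hand_in())"
```

```text
the job is handed in; nothing more can be done
None
```

I handed the job in at about 28 s of the 69 s allowed, with no verdict reported back: the measured carrier lies in the tray, and the round-coupon carrier is seated in the gauge with the lever fully down and the foot on its coupon.

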